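# Refit the washed plug of the glaze tank's draw-off cock

## Task

Refit the washed taper plug to the glaze tank's draw-off cock: take it from the small pan by its T-handle, lower it into the cock close to its closed position so that its red lug drops into the window of the collar, and press it home with a steady push of about 15 N (20 N can dent the soft sleeve), without dropping or jolting it. Ease off the push and, with the plug staying down in its seat, swing the handle gently to the open stop and back to the closed stop to check that it rocks free; leave it closed and let go. Keep the plug upright and do not disturb the other things on the bench.

Things in the scene. Friction and masses are not known exactly. Their poses are not given: they have to be found in the camera images.
- cock: glaze tank (steel, 240 mm across, 245 mm high, on legs) and its draw-off plug cock, one fixed unit. Origin on the table straight under the upright axis of the cock's taper bore; +x runs along the outlet pipe to the tank (tank axis 310 mm away), -x to the bent-down spout (64 mm out), z up. The cock's body is 80 mm across, top face 135 mm above the table, stop collar on it to 151 mm.
- cock_mouth (a point): centre of the bore at the cock's top face, 135 mm above the table; axes as cock. The bore is lined with a white plastic sleeve, 39 mm across at its top edge, narrowing by 0.14 mm of radius per mm (half angle 8 deg). Sleeves wear: the plug comes home with its foot anywhere from 39 mm (new) to 49 mm (worn) below this point, which no reading tells: feel for it.
- lug_closed (a point): where the middle of the plug's red lug stands (seen from above) against the CLOSED stop: 33 mm from the bore's axis, at 160 deg counter-clockwise from the cock's +x. The stop collar, 26 to 39 mm from the axis and 16 mm high, has a window between the two stops in which the lug swings; elsewhere the lug rides on the collar and the plug stays up.
- lug_open (a point): the same for the OPEN stop: 33 mm from the axis at 90 deg (cock's +y), so the handle then lies along the pipe; 70 deg clockwise from above of the closed stop
- plug: steel taper plug, 0.3 to 0.5 kg, standing on its narrow end on the small pan. Origin in the centre of its foot, z up. Taper 28 mm across at the foot, 42 mm at 50 mm height; flange 46 mm across, 50 to 56 mm up; stem 12 mm across; T-handle bar on top. Its taper faces are wedged with about 3 times a straight push, up to 7 times if turned under it; under its own weight it turns easily.
- plug_grip (a point): middle of the plug's blue T-handle bar, 89 mm above the foot; axes as plug. The bar is 96 mm long (along plug x), 12 mm thick (y), 26 mm high (76 to 102 mm above the foot): pinch it across its thickness, from above
- plug_lug (a point): on the plug's red stop lug, 33 mm from its axis along plug +y, 54 mm above the foot; the lug is 10 mm wide, 8 mm high (50 to 58 mm above the foot) and ends 37 mm from the axis
- pan: small aluminium sheet pan, 240 x 165 mm with a 20 mm rim, floor 3 mm thick, on which the washed parts stand; fixed; origin under its centre, on the table
- nozzle: steel piping nozzle, 38 mm across, 48 mm high, standing on the pan; origin in the centre of its foot
- clamp: dark steel clamp ring, 62 mm across, 14 mm high, lying on the pan; origin in the centre of its underside
- tub: white plastic tub, 112 mm across, 55 mm high, under the spout; origin in the centre of its underside
- cutter: steel biscuit cutter ring, 72 mm across, 40 mm high, on the bench; origin in the centre of its underside
- rolling_pin: wooden rolling pin, 56 mm thick, 400 mm long along its x; origin under its middle
- scraper: bench scraper lying flat, 150 mm wide (y), wooden handle towards -x; origin under its middle
- shaker: steel flour shaker, 68 mm across, 100 mm high; origin in the centre of its underside
Mind the look-alikes: they are no part of the job. What is shaped like the plug but yellow is not meant.

How it is judged:
On the way, in this order (a step that is already met when the one before it is completed fails the run):
1. the plug sits upright in the cock, lug in the window within about 35 degrees of the closed stop, and is pressed into its seat with about 10 N or more (30 N over the taper faces) for 0.3 s (horizontal distance between plug and cock_mouth below 0.003 m and horizontal distance between plug_grip and cock_mouth below 0.005 m and angle between plug's own z axis and vertical below 0.04 rad and z of plug in the frame of cock_mouth below -0.0365 m and x of plug_lug in the frame of cock below -0.0185 m and y of plug_lug in the frame of cock above 0 m and contact force between plug and cock above 30 N), for 0.3 s.
2. still down in its seat, the plug is turned to the open stop (lug within about 7 degrees of it) (horizontal distance between plug and cock_mouth below 0.003 m and horizontal distance between plug_grip and cock_mouth below 0.005 m and angle between plug's own z axis and vertical below 0.04 rad and z of plug in the frame of cock_mouth below -0.0365 m and x of plug_lug in the frame of cock above -0.004 m and y of plug_lug in the frame of cock above 0 m), for 0.1 s.
At the end, for the whole second after the job is handed in: the plug stands in the cock, its foot at least 36.5 mm below the top face and within 3 mm of the axis, upright within 0.04 rad, its lug within 4.5 mm of its place at the closed stop, at rest and released (horizontal distance between plug and cock_mouth below 0.003 m and horizontal distance between plug_grip and cock_mouth below 0.005 m and angle between plug's own z axis and vertical below 0.04 rad and z of plug in the frame of cock_mouth below -0.0365 m and horizontal distance between plug_lug and lug_closed below 0.0045 m and linear speed of plug below 0.01 m/s and angular speed of plug below 0.05 rad/s); the robot touches nothing.
It fails at once if the plug is wedged into or forced against the cock with more than 65 N (about 20 N of straight push, or 9 N while turning) (contact force between plug and cock above 65 N).
It fails at once if the plug is tipped by more than 0.5 rad (angle between plug's own z axis and vertical above 0.5 rad).
It fails at once if another thing on the bench is moved by more than 25 mm (distance of any of nozzle, clamp, tub, cutter, rolling_pin, scraper, shaker from where it was at the start of the episode above 0.025 m).
It also fails if it takes over 67 s, if anything falls off the work surface, if the arm or the gripper's body presses on something with over 40 N, if the wrist force passes 120 N, or if a joint passes its speed limit or range.

## Robot

A 7-joint arm with a two-finger parallel gripper is mounted at the origin on the work surface. World frame = base frame: x ahead of the robot, y to its left, z up, the work surface at z = 0. Lengths are in m, angles in rad, forces in N, time in s.
With the tool pointing down it reaches from about 0.4 to 0.85 m from the base axis. Payload 4.5 kg.
Tool frame: the origin (TCP) lies between the finger pads; the fingertips stand 11 mm ahead of it and the grasp point (between the pads) lies 8 mm behind it (r.tip_reach is the distance from the TCP to the fingertips, in m); x points along the fingers, y is the direction in which the jaws open and shut, and the axes are right-handed (so a half turn about x gives the same grasp; the last joint's range is limited). The gripper opens to 88 mm and grips with 3 to 60 N. Pads are 18 mm wide; open, the fingers measure 123 mm over their backs; the gripper's body (75 mm by 187 mm) begins 45 mm behind the grasp point.
Start: joints at [-1.068, 0.689, -0.195, 1.565, 0.157, 0.902, -0.215], TCP at [0.282, 0.558, 0.25] pointing down, gripper open.
Joint ranges: [-3.01, 3.01], [-0.46, 2.08], [-1.47, 1.51], [0.13, 2.56], [-1, 4.14], [0.04, 2.09], [-2.66, 2.66]. Speed limits (rad/s): [2.57, 2.57, 3.14, 3.14, 3.14, 3.14, 3.14].

## Interface

Orientations are given as a unit quaternion [x, y, z, w].
In Python, from plant import r gives the robot as it stands.
- The arm moves only by the tool drive_tool, never from a script. Its argument "deltas" is a list of rows, each a list of 3 entries, a list of its own where there are three numbers: the turn, a rotation vector about the tool's x, y, z in degrees, then the shift along the tool's x, y, z in cm, then the finger opening in cm, from 0 to 8.81. A call has 1 to 12 rows; each row shifts and turns the commanded pose from where the row before left it, along the tool's axes as they then stand; what a row does not reach is not made up. A row lasts 1/12 s, in which the tool goes at most 41.7 mm and 7.16 degrees, less where a joint would pass 70% of its speed; a pose out of reach is approached as far as the arm can. A call is refused whole if a number of a shift passes 4.17 or a number of a turn 7.16, either way. A call with a gripper value outside its range is refused whole. The fingers move at their own pace and stop on an object; "force" is the grip in N (left out, the last holds). Time passes only in rows, so rows that do not move let the fingers close. It gives the time, the measured TCP pose, the force and the opening at its end, in the units of the state.
- r.get_state(): the state, without advancing time (a new reading comes with each control period).
- r.snapshot(name): name is "side" or "top"; returns a dict with "color" (480x640x3 uint8, red, green, blue), "fov_y" (degrees; the focal length in pixels is half the picture's height over the tangent of half this angle, whatever the lens; pixels are square), "cx", "cy" (the principal point, pixels), "extrinsics" (4x4, takes a point from world to camera coordinates). Camera axes: x right, y up, looking along -z (the intrinsics and any distortion apply to the point x, -y, -z); pixel columns grow to the right and rows downward; lengths in m; the calibration is good to about 2 mm. A picture is of the moment at which its call begins. There is no depth.
- r.finish_job(): hands the job in, once; it reports no verdict.
The state is a dict: "clock": time; "q": joint angles; "qd": joint speeds; "joint_torque": joint torques, N m; "tool_pos": TCP position; "eef_rot": TCP orientation; "contact_force": force on the tool from outside, world axes, zero at the start; "moment": the same for the moment, N m; "opening": opening from 0.0 (shut) to 1.0 (fully open).
Only numpy, scipy, OpenCV 4.12 (cv2) and the standard library are available. Lean on these libraries where they do the work, as an engineer would, in place of code of your own. Each camera call takes 0.05 s, during which the arm holds its last target. There are 200 camera calls.

## Working session

There is one attempt and no reset: what is moved stays moved. The work goes in short steps, Python scripts to look and compute and a tool call to move; the robot and the scene stay as the last step left them, time stands still between calls to the robot, and variables do not carry over. Pictures are saved under pics/ and viewed, about 8 in all and at most 12, crops included, and the job is handed in when it is done.

Besides the shell and the picture viewer there is one more tool, called as name(argument=value, ...), one argument or row to a line, values as JSON. drive_tool: Moves the arm, as the interface text tells. Its arguments: {"type":"object","properties":{"deltas":{"type":"array","items":{"type":"array"}},"force":{"type":"number"}},"required":["deltas"]}

```bash
ls; mkdir -p pics
python3 - <<'E'
from plant import r
import cv2, numpy as np
s=r.get_state(); print(s)
for n in("side","top"):
    p=r.snapshot(n); cv2.imwrite(f"pics/{n}0.png",p["color"][:,:,::-1]); print(n,{k:(v.tolist() if hasattr(v,'tolist') else v) for k,v in p.items() if k!="color"})
print(r.tip_reach)
E
```

```text
pics
{'clock': 0.0, 'q': array([-1.06819937,  0.68999255, -0.19453018,  1.56635206,  0.15725983,
        0.90250197, -0.21511084]), 'qd': array([ 5.03361807e-04, -1.09259054e-03,  1.50138644e-04,  1.36850674e-05,
        1.17015655e-03,  7.30323849e-04,  7.48085273e-04]), 'joint_torque': array([ 7.47137419e-04, -5.27556503e+01, -1.26670104e+00, -1.53431135e+01,
       -5.26228384e-02,  6.33468357e-03,  1.58432308e-04]), 'tool_pos': array([0.28212909, 0.55700088, 0.24890294]), 'eef_rot': array([ 0.16356118,  0.68789582, -0.1648583 ,  0.68765458]), 'contact_force': array([0.88147099, 0.06480389, 0.38895135]), 'moment': array([-0.05048091, -0.00352284,  0.03860723]), 'opening': 1.0007007008760422}
side {'fov_y': 50.02817117569174, 'cx': 320.68022127839316, 'cy': 245.90929239243866, 'extrinsics': [[-0.9709426253461716, -0.2392786690848876, 0.004017064456645122, 0.4490514543877086], [0.14754266838517652, -0.5853124252390616, 0.797270672900082, -0.17695711681360352], [-0.1884186277724838, 0.7746967686661232, 0.6036085961337874, -1.21181685997429], [0.0, 0.0, 0.0, 1.0]]}
top {'fov_y': 56.706153868687096, 'cx': 313.4722675898255, 'cy': 237.60901114026206, 'extrinsics': [[-0.006487923750847937, -0.9999026322987166, 0.012354463464708093, -0.07757941848172525], [0.9866951513999953, -0.004394159820900056, 0.16252190487195475, -0.4912923976763277], [-0.16245179300070375, 0.01324451892542766, 0.986627588135103, -1.1566481991706754], [0.0, 0.0, 0.0, 1.0]]}
0.011
```

View pics/top0.png

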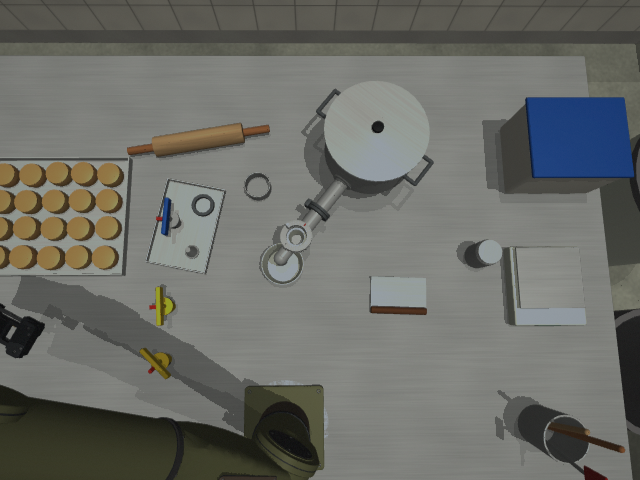

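View pics/side0.png

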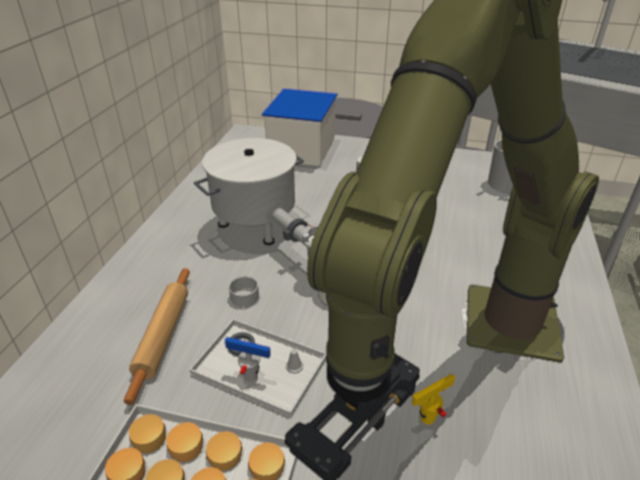

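The top view shows the blue bar at about (166,217) with its red lug at (159,218), the cock collar at (295,236) and the tank lid at (376,131). The side view shows the plug at (247,350), with the cock hidden behind the arm.

```bash
cat > h.py <<'E'
import numpy as np, cv2
from plant import r
def cam(p):
    E=np.array(p["extrinsics"]); f=240/np.tan(np.radians(p["fov_y"])/2)
    return E,f,p["cx"],p["cy"]
def ray(p,uv):
    E,f,cx,cy=cam(p); d=np.array([(uv[0]-cx)/f,-(uv[1]-cy)/f,-1.])
    R=E[:3,:3]; return -R.T@E[:3,3], R.T@d
def onz(p,uv,z):
    o,d=ray(p,uv); return o+d*(z-o[2])/d[2]
def proj(p,X):
    E,f,cx,cy=cam(p); c=E[:3,:3]@np.asarray(X)+E[:3,3]; return np.array([cx-f*c[0]/c[2],cy+f*c[1]/c[2]])
def tri(p,uv,q,vw):
    o,d=ray(p,uv);o2,d2=ray(q,vw); d/=np.linalg.norm(d);d2/=np.linalg.norm(d2)
    t=np.linalg.lstsq(np.c_[d,-d2],o2-o,rcond=None)[0]; a,b=o+d*t[0],o2+d2*t[1]
    return (a+b)/2,np.linalg.norm(a-b)
def mask(p,c):
    h=cv2.cvtColor(p["color"],cv2.COLOR_RGB2HSV).astype(int);H,S,V=h[...,0],h[...,1],h[...,2]
    if c=="blue": return ((H>100)&(H<130)&(S>130)&(V>50)).astype(np.uint8)
    if c=="red": return (((H<6)|(H>172))&(S>150)&(V>70)).astype(np.uint8)
def blobs(m,mn=4):
    n,l,s,c=cv2.connectedComponentsWithStats(m); return [(c[i].round(1),s[i].tolist(),l==i) for i in range(1,n) if s[i,4]>=mn]
def yaw_tool(q):
    from scipy.spatial.transform import Rotation as R
    return R.from_quat(q).as_matrix()
E
python3 - <<'E'
from h import *
t=r.snapshot("top"); s=r.snapshot("side")
for n,p in(("top",t),("side",s)):
  for c in("blue","red"):
    for b in blobs(mask(p,c)):
        print(n,c,b[0],b[1])
        if c=="blue" and n=="top" and b[1][0]<250:
            m=b[2].astype(np.uint8); rc=cv2.minAreaRect(cv2.findContours(m,0,2)[0][0]); print(rc)
            for q in cv2.boxPoints(rc): print(onz(t,q,.105))
print(yaw_tool(r.get_state()["eef_rot"]).round(3))
a=t["color"][170:280,130:240];b=t["color"][190:300,240:350]
cv2.imwrite("pics/c1.png",cv2.resize(np.hstack([a,b])[:,:,::-1],None,fx=3.6,fy=3.6,interpolation=cv2.INTER_CUBIC))
g=cv2.cvtColor(t["color"],cv2.COLOR_RGB2GRAY)
for lo,hi,roi in((48,58,(300,60,150,140)),):
    x,y,w,h=roi; c=cv2.HoughCircles(cv2.GaussianBlur(g[y:y+h,x:x+w],(3,3),0),cv2.HOUGH_GRADIENT,1,50,param1=100,param2=20,minRadius=lo,maxRadius=hi); print(c); 
    for k in c[0]: print("lid",onz(t,k[:2]+[x,y],.245))
print("collar",onz(t,(295,236),.151))
E
```

```text
top blue [579.  137.7] [526, 98, 108, 80, 8007]
top blue [165.6 216.1] [161, 198, 10, 37, 240]
((165.75247192382812, 215.97525024414062), (6.865756511688232, 36.21935272216797), 5.710593223571777)
[0.49217328 0.30876707 0.105     ]
[0.58626695 0.30416099 0.105     ]
[0.58440093 0.28657178 0.105     ]
[0.49033797 0.29141347 0.105     ]
top red [158.5 218.3] [156, 217, 6, 4, 21]
top red [152.6 306.7] [150, 305, 6, 4, 21]
top red [150.7 369.8] [148, 367, 6, 6, 19]
top red [605.8 478.6] [605, 478, 3, 2, 5]
side blue [300.4 104.6] [263, 89, 73, 32, 1620]
side blue [246.6 346.7] [226, 338, 43, 19, 441]
side red [243.1 369.4] [241, 366, 5, 8, 31]
side red [441.8 412.4] [439, 409, 7, 8, 39]
[[-0.     0.452  0.892]
 [-0.001  0.892 -0.452]
 [-1.    -0.001  0.   ]]
[[[75.5 77.5 56.3]]]
lid [ 0.69159611 -0.22274621  0.245     ]
collar [ 0.47687566 -0.03372152  0.151     ]
```

View pics/c1.png

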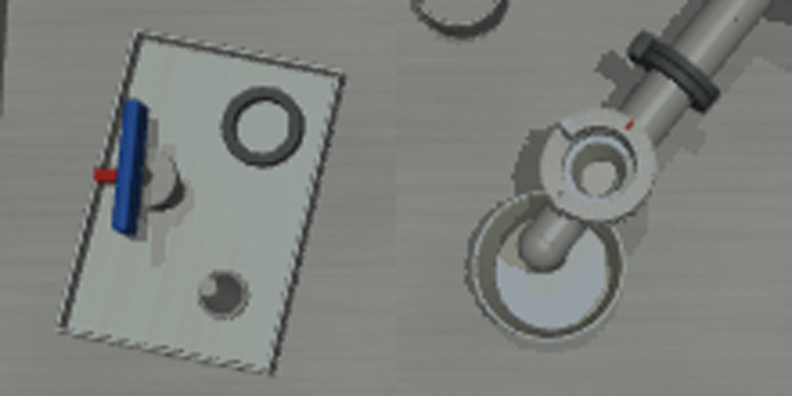

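The crop shows the bar nearly along world x with the lug on its +y side. It also shows the collar ring centred near (296,236) with the window facing up-left, and the outlet pipe running up-right. Now to refine the cock numbers and set out.

drive_tool(
  deltas=[
    [[0,0,0],[0,-1.1,3.4],8.8],
    [[0,0,0],[0,-1.1,3.4],8.8],
    [[0,0,0],[0,-1.1,3.4],8.8],
    [[0,0,0],[0,-1.1,3.4],8.8],
    [[0,0,0],[0,-1.1,3.4],8.8],
    [[0,0,0],[0,-1.1,3.4],8.8],
    [[0,0,0],[0,-1.1,3.4],8.8],
    [[0,0,0],[0,-1.1,3.4],8.8],
    [[0,0,0],[0,-1.1,3.4],8.8],
    [[0,0,0],[0,-1.2,3.8],8.8],
    [[-6,0,0],[0,0,0],8.8],
    [[-6,0,0],[0,0,0],8.8],
  ],
)

```text
clock: 1.2
tool_pos: [0.5416, 0.2995, 0.2492]
eef_rot: [0.091, 0.701, -0.093, 0.702]
contact_force: [-1.3, 0.2, -0.2]
opening: 1.001
```

drive_tool(
  deltas=[
    [[-6,0,0],[0,0,0],8.8],
    [[-6,0,0],[0,0,0],8.8],
    [[0,0,0],[0,0,0],8.8],
    [[0,0,0],[0,0,0],8.8],
    [[0,0,0],[0,0,0],8.8],
  ],
)

```text
clock: 1.62
tool_pos: [0.539, 0.3031, 0.2496]
eef_rot: [0.018, 0.707, -0.019, 0.707]
contact_force: [0.5, -1.0, -0.1]
opening: 0.996
```

Run:
```python
from h import *
t=r.snapshot("top"); s=r.snapshot("side")
cv2.imwrite("pics/side1.png",s["color"][:,:,::-1])
c=onz(t,(296.1,235.8),.151); l=onz(t,(376.5,131.5),.245); k=onz(t,(377,127),.26)
print("collar",c,"lid",l,"dist",np.linalg.norm((l-c)[:2]),"yaw",np.degrees(np.arctan2(*(l-c)[1::-1])),k)
st=cv2.imread("pics/top0.png"); 
g=cv2.cvtColor(st,cv2.COLOR_BGR2GRAY)[205:265,265:327]
for kk in cv2.HoughCircles(cv2.resize(g,None,fx=4,fy=4,interpolation=cv2.INTER_CUBIC),cv2.HOUGH_GRADIENT,1,4,param1=100,param2=18,minRadius=25,maxRadius=75)[0][:8]:
    uv=(kk[:2]-1.5)/4+[265,205]; print(uv,kk[2]/4,onz(t,uv,.151)[:2],onz(t,uv,.135)[:2])
# predicted features
for b in blobs(mask(s,"blue"))+blobs(mask(s,"red")): print(b[0],b[1])
print("bar pred",proj(s,(.539,.3015,.092)),"lug pred",proj(s,(.5406,.3345,.057)),"cock mouth pred",proj(s,(c[0],c[1],.151)))
t0=type("x",(),{})
print("tri bar centroid",tri(t,(165.6,216.1),s,blobs(mask(s,"blue"))[-1][0]))
print("red tri",tri(t,(158.5,218.3),s,(243.1,369.4)))
S=r.get_state();print(S["clock"],S["tool_pos"],yaw_tool(S["eef_rot"]).round(3),S["contact_force"])
```

```text
collar [ 0.47735895 -0.03640549  0.151     ] lid [ 0.70625466 -0.22550069  0.245     ] dist 0.29690106735672184 yaw -39.560774425417485 [ 0.71083162 -0.22449625  0.26      ]
[295.5 235. ] 15.825 [ 0.47934656 -0.03494126] [ 0.4820804  -0.03450099]
[292.5 236.5] 12.975 [ 0.47566519 -0.02762381] [ 0.47834403 -0.02707422]
[294.   238.75] 14.425 [ 0.47008638 -0.031286  ] [ 0.47268187 -0.03079112]
[296.75 239.  ] 11.675 [ 0.46943876 -0.03798862] [ 0.47202458 -0.03759387]
[295.   236.25] 8.575 [ 0.47625689 -0.03372168] [ 0.47894457 -0.03326319]
[292.   239.25] 14.1 [ 0.46887342 -0.02641352] [ 0.47145079 -0.02584585]
[296.75 234.  ] 9.125 [ 0.48181139 -0.03799331] [ 0.48458205 -0.03759864]
[295.5 239. ] 11.925 [ 0.46945245 -0.03494202] [ 0.47203847 -0.03450176]
[304.5 104.7] [277, 89, 59, 32, 1394]
[246.7 347.2] [226, 338, 43, 19, 425]
[541.7 102.2] [533, 94, 18, 23, 234]
[243.  369.3] [241, 366, 5, 8, 29]
[357.  396.8] [356, 394, 3, 7, 20]
[441.5 412.2] [439, 409, 7, 7, 34]
bar pred [247.33447055 346.62035177] lug pred [242.20158358 370.71797325] cock mouth pred [318.55481064 231.30681461]
tri bar centroid (array([0.54033701, 0.3025366 , 0.09116853]), np.float64(0.0006013794957087133))
red tri (array([0.54081234, 0.33165676, 0.05797453]), np.float64(0.0021614986512796253))
1.7167 [0.53904649 0.30324753 0.24971934] [[ 0.     0.051  0.999]
 [-0.     0.999 -0.051]
 [-1.    -0.     0.   ]] [ 0.46377665  0.63272862 -0.43986961]
```

View pics/side1.png

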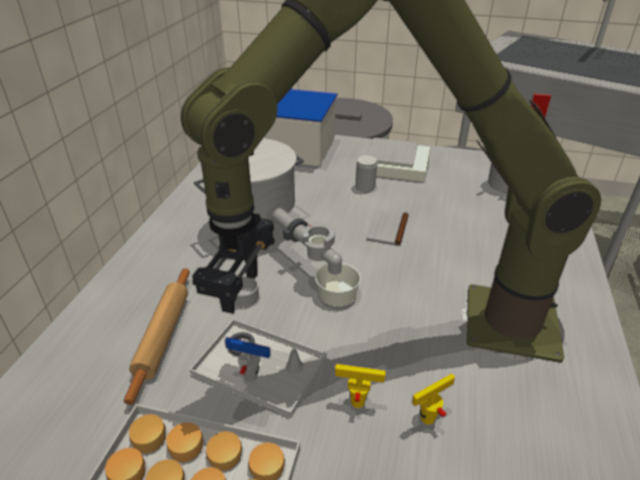

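The side view shows the plug where predicted (bar at 247,347; prediction 247.3,346.6), and the cock mouth is now visible near (318,233). Next I descend onto the bar and crop the cock in both views.

drive_tool(
  deltas=[
    [[0,0,0],[3,-0.1,0],8.8],
    [[0,0,0],[3,0,0],8.8],
    [[0,0,0],[3,0,0],8.8],
    [[0,0,0],[2.5,0,0],8.8],
    [[0,0,0],[2,0,0],8.8],
    [[0,0,0],[1.5,0,0],8.8],
    [[0,0,0],[1,0,0],8.8],
    [[0,0,0],[0.3,0,0],8.8],
    [[0,0,0],[0,0,0],8.8],
    [[0,0,0],[0,0,0],8.8],
    [[0,0,0],[0,0,0],4],
    [[0,0,0],[0,0,0],4],
  ],
  force=20,
)

```text
clock: 2.72
tool_pos: [0.5397, 0.3025, 0.0878]
eef_rot: [0.018, 0.706, -0.017, 0.707]
contact_force: [-0.7, 0.1, 1.3]
opening: 0.872
```

Run:
```python
from h import *
t=r.snapshot("top"); s=r.snapshot("side")
a=cv2.resize(t["color"][211:261,270:320],(400,400),interpolation=cv2.INTER_CUBIC)
b=cv2.resize(s["color"][210:260,294:344],(400,400),interpolation=cv2.INTER_CUBIC)
a2=cv2.resize(s["color"][315:380,215:280],(400,200) if 0 else (200,200),interpolation=cv2.INTER_CUBIC)
# overlay predicted circles: collar outer (39,z.151), inner(26), bore edge (19.5,z.135)
cx,cy=.478,-.0347
for im,p,off in((a,t,(270,211)),(b,s,(294,210))):
    for R,z in((.039,.151),(.0195,.135)):
        P=[(proj(p,(cx+R*np.cos(w),cy+R*np.sin(w),z))-off+.5)*8 for w in np.arange(0,6.3,.26)]
        for q in P: cv2.circle(im,tuple(int(v) for v in q),2,(255,0,0),-1)
out=np.zeros((600,800,3),np.uint8); out[:400]=np.hstack([a,b]); out[400:,:200]=a2
cv2.imwrite("pics/c2.png",out[:,:,::-1])
print(r.get_state()["tool_pos"],r.get_state()["contact_force"])
```

```text
[0.5394749  0.30238048 0.08752808] [-0.30346616  0.0911709  -0.72848049]
```

View pics/c2.png

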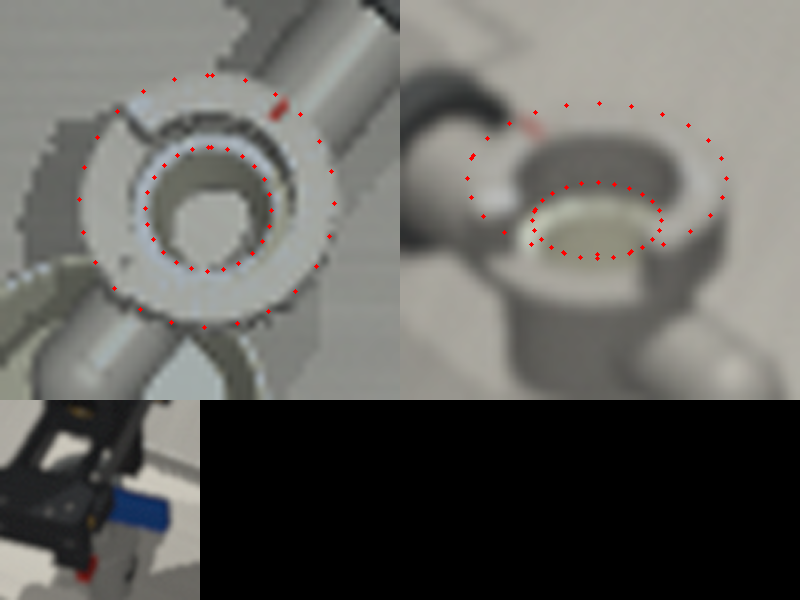

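The overlay fits the collar and bore in the top view to about half a pixel, at (0.478,-0.0345). In the side view the sleeve sits about 1 px lower and left, within calibration. The fingers straddle the blue bar, so I close them.

drive_tool(
  deltas=[
    [[0,0,0],[0,0,0],1.6],
    [[0,0,0],[0,0,0],1.6],
    [[0,0,0],[0,0,0],1.6],
    [[0,0,0],[0,0,0],1.6],
    [[0,0,0],[0,0,0],1.6],
    [[0,0,0],[0,0,0],1.6],
    [[0,0,0],[0,0,0],1.6],
    [[0,0,0],[0,0,0],1.6],
    [[0,0,0],[0,0,0],1.6],
    [[0,0,0],[0,0,0],0.8],
    [[0,0,0],[0,0,0],0.5],
    [[0,0,0],[0,0,0],0.5],
  ],
  force=20,
)

```text
clock: 3.82
tool_pos: [0.5391, 0.3022, 0.0867]
eef_rot: [0.018, 0.707, -0.018, 0.707]
contact_force: [0.7, -0.1, -0.7]
opening: 0.137
```

drive_tool(
  deltas=[
    [[0,0,0],[0,0,0],0],
    [[0,0,0],[0,0,0],0],
    [[0,0,0],[0,0,0],0],
    [[0,0,0],[-0.1,0,0],0],
    [[0,0,0],[-0.3,0,0],0],
    [[0,0,0],[-1,0,0],0],
    [[0,0,0],[-1,0,0],0],
    [[0,0,0],[0,0,0],0],
    [[0,0,0],[0,0,0],0],
  ],
  force=25,
)

```text
clock: 4.57
tool_pos: [0.5397, 0.3026, 0.1119]
eef_rot: [0.018, 0.706, -0.017, 0.708]
contact_force: [0.5, -0.7, -2.6]
opening: 0.132
```

drive_tool(
  deltas=[
    [[0,0,0],[-1,0,0],0],
    [[0,0,0],[-2,0,0],0],
    [[0,0,0],[-2.2,0,0],0],
    [[0,0,0],[-2.2,0,0],0],
    [[0,0,0],[-2.2,0,0],0],
    [[0,0,0],[-2.2,0,0],0],
    [[0,0,0],[-2.2,-0.5,0],0],
    [[0,0,0],[-1.5,-1,-0.1],0],
    [[0,0,0],[-0.7,-1.5,-0.2],0],
    [[0,0,0],[0,-2,-0.3],0],
    [[0,0,0],[0,-2.5,-0.3],0],
    [[0,0,0],[0,-2.5,-0.3],0],
  ],
)

```text
clock: 5.57
tool_pos: [0.5208, 0.2001, 0.2722]
eef_rot: [0.017, 0.707, -0.018, 0.706]
contact_force: [-0.0, -0.7, -3.2]
opening: 0.136
```

drive_tool(
  deltas=[
    [[0,0,0],[0,-2.5,-0.3],0],
    [[0,0,0],[0,-2.5,-0.3],0],
    [[0,0,0],[0,-2.5,-0.3],0],
    [[0,0,0],[0,-2.5,-0.3],0],
    [[0,0,0],[0,-2.5,-0.3],0],
    [[0,0,0],[0,-2.5,-0.4],0],
    [[0,0,0],[0,-2.5,-0.4],0],
    [[0,0,0],[0,-2,-0.4],0],
    [[0,0,0],[0,-1.5,-0.3],0],
    [[0,0,0],[0,-1,-0.2],0],
    [[0,0,0],[0,-0.5,-0.1],0],
    [[0,0,0],[0,0,0],0],
  ],
)

```text
clock: 6.57
tool_pos: [0.477, -0.0217, 0.2725]
eef_rot: [0.018, 0.707, -0.019, 0.706]
contact_force: [-0.5, 0.2, -2.7]
opening: 0.133
```

drive_tool(
  deltas=[
    [[-3,0,0],[0,0,0],0],
    [[-5,0,0],[0,0,0],0],
    [[-5,0,0],[0,0,0],0],
    [[-5,0,0],[0,0,0],0],
    [[-4,0,0],[0,0,0],0],
    [[-1,0,0],[0,0,0],0],
    [[0,0,0],[0,0,0],0],
    [[0,0,0],[0,0,0],0],
    [[0,0,0],[0,0,0],0],
  ],
)

```text
clock: 7.32
tool_pos: [0.4779, -0.0198, 0.2727]
eef_rot: [-0.123, 0.696, 0.123, 0.696]
contact_force: [1.5, 1.1, -3.2]
opening: 0.132
```

```bash
cat > st.py <<'E'
from h import *
def st(T=(.478,-.0345)):
    f=[];
    for _ in range(5): S=r.get_state(); f.append(S["contact_force"])
    M=yaw_tool(S["eef_rot"]); d=np.array([T[0],T[1],S["tool_pos"][2]])-S["tool_pos"]
    print(round(S["clock"],2),"pos",S["tool_pos"].round(4),"yaw",np.degrees(np.arctan2(M[1,2],M[0,2])).round(2),"xaxis",M[:,0].round(4),"F",S["contact_force"].round(2),"M",S["moment"].round(3),"to target, tool cm",(M.T@d*100).round(2))
if __name__=="__main__": st()
E
python3 - <<'E'
from st import *
st(); t=r.snapshot("top"); s=r.snapshot("side")
for n,p in(("t",t),("s",s)):
  for c in("blue","red"):
    for b in blobs(mask(p,c)):
      if c=="red" or b[1][4]<1000: print(n,c,b[0],b[1])
S=r.get_state();x,y,z=S["tool_pos"]
print("bar pred",proj(s,(x,y,z+.005)))
a=t["color"][180:280,245:345];b=s["color"][160:260,260:360]
cv2.imwrite("pics/c3.png",cv2.resize(np.hstack([a,b]),None,fx=4,fy=4,interpolation=cv2.INTER_CUBIC)[:,:,::-1])
E
```

```text
7.32 pos [ 0.4779 -0.0198  0.2727] yaw 20.1 xaxis [ 0.e+00  2.e-04 -1.e+00] F [ 1.5   1.12 -3.18] M [ 0.036 -0.012  0.061] to target, tool cm [-0.   -1.38 -0.5 ]
t red [152.6 306.7] [150, 305, 6, 4, 21]
t red [150.9 369.9] [148, 367, 6, 6, 21]
t red [605.8 478.6] [605, 478, 3, 2, 5]
s blue [284.9 104.7] [263, 89, 37, 30, 771]
s blue [303.3 191. ] [296, 186, 18, 9, 103]
s blue [329.8 191.6] [323, 190, 14, 4, 53]
s red [318.  209.8] [317, 207, 3, 6, 16]
s red [357. 397.] [356, 394, 3, 7, 19]
s red [441.5 412.2] [439, 409, 7, 7, 34]
bar pred [316.61638686 189.23787962]
```

View pics/c3.png

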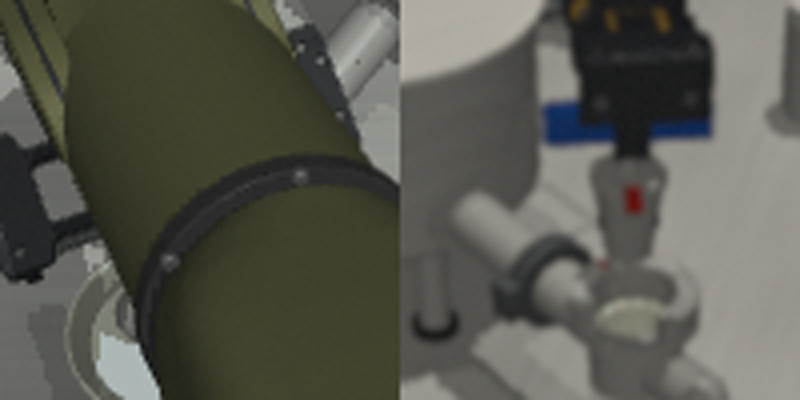

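The side view shows the plug hanging upright above the cock, bar ends midway at u≈316.5 against a prediction of 316.6, with the lug facing the window side. The arm hides the top view. I centre the plug and lower it part-way.

drive_tool(
  deltas=[
    [[0,0,0],[0,-0.3,-0.1],0],
    [[0,0,0],[0,-0.6,-0.2],0],
    [[0,0,0],[0.5,-0.5,-0.15],0],
    [[0,0,0],[1,0,0],0],
    [[0,0,0],[1,0,0],0],
    [[0,0,0],[1,0,0],0],
    [[0,0,0],[1,0,0],0],
    [[0,0,0],[1,0,0],0],
    [[0,0,0],[0.8,0,0],0],
    [[0,0,0],[0.4,0,0],0],
    [[0,0,0],[0.2,0,0],0],
    [[0,0,0],[0,0,0],0],
  ],
)

```text
clock: 8.42
tool_pos: [0.4784, -0.0351, 0.2034]
eef_rot: [-0.124, 0.696, 0.124, 0.696]
contact_force: [0.3, -0.6, -2.3]
opening: 0.135
```

```bash
python3 st.py; python3 -c "
from st import *
s=r.snapshot('side')
print([ (b[0],b[1]) for b in blobs(mask(s,'red'))][0]); st()"
```

```text
8.42 pos [ 0.4784 -0.0351  0.2034] yaw 20.13 xaxis [-4.e-04  0.e+00 -1.e+00] F [ 0.33 -0.6  -2.34] M [ 0.089 -0.019  0.019] to target, tool cm [ 0.    0.07 -0.02]
(array([319.1, 230.9]), [318, 229, 3, 5, 14])
8.47 pos [ 0.4787 -0.035   0.2038] yaw 20.13 xaxis [ 2.e-04  0.e+00 -1.e+00] F [ 0.14 -0.66 -3.29] M [ 0.064  0.048 -0.019] to target, tool cm [-0.    0.07 -0.04]
```

drive_tool(
  deltas=[
    [[0,0,0],[0.2,0.05,0],0],
    [[0,0,0],[0.2,0,0],0],
    [[0,0,0],[0.2,0,0],0],
    [[0,0,0],[0.2,0,0],0],
    [[0,0,0],[0.2,0,0],0],
    [[0,0,0],[0.2,0,0],0],
    [[0,0,0],[0.1,0,0],0],
    [[0,0,0],[0,0,0],0],
  ],
)

```text
clock: 9.13
tool_pos: [0.4782, -0.0344, 0.1904]
eef_rot: [-0.124, 0.696, 0.124, 0.696]
contact_force: [0.4, -0.1, -3.3]
opening: 0.134
```

drive_tool(
  deltas=[
    [[0,0,0],[0.1,0,0],0],
    [[0,0,0],[0.1,0,0],0],
    [[0,0,0],[0.1,0,0],0],
    [[0,0,0],[0,0,0],0],
  ],
)

```text
clock: 9.47
tool_pos: [0.4782, -0.0344, 0.1876]
eef_rot: [-0.124, 0.696, 0.124, 0.696]
contact_force: [-0.1, -0.5, -3.0]
opening: 0.132
```

drive_tool(
  deltas=[
    [[0,0,0],[0.1,0,0],0],
    [[0,0,0],[0.1,0,0],0],
    [[0,0,0],[0.1,0,0],0],
    [[0,0,0],[0,0,0],0],
  ],
)

```text
clock: 9.8
tool_pos: [0.4782, -0.0344, 0.1845]
eef_rot: [-0.124, 0.696, 0.124, 0.696]
contact_force: [0.2, -0.2, -3.2]
opening: 0.132
```

drive_tool(
  deltas=[
    [[0,0,0],[0.1,0,0],0],
    [[0,0,0],[0.1,0,0],0],
    [[0,0,0],[0,0,0],0],
  ],
)

```text
clock: 10.05
tool_pos: [0.4782, -0.0344, 0.1825]
eef_rot: [-0.124, 0.696, 0.124, 0.696]
contact_force: [-0.2, 0.4, -3.2]
opening: 0.131
```

drive_tool(
  deltas=[
    [[0,0,0],[0.1,0,0],0],
    [[0,0,0],[0.1,0,0],0],
    [[0,0,0],[0,0,0],0],
  ],
)

```text
clock: 10.3
tool_pos: [0.4783, -0.0344, 0.1805]
eef_rot: [-0.124, 0.696, 0.124, 0.696]
contact_force: [-0.5, 1.2, -2.1]
opening: 0.132
```

drive_tool(
  deltas=[
    [[0,0,0],[0.1,0,0],0],
    [[0,0,0],[0,0,0],0],
  ],
)

```text
clock: 10.47
tool_pos: [0.4783, -0.0344, 0.1796]
eef_rot: [-0.124, 0.696, 0.124, 0.696]
contact_force: [0.8, -0.7, -2.1]
opening: 0.137
```

drive_tool(
  deltas=[
    [[0,0,0],[0.1,0,0],0],
    [[0,0,0],[0,0,0],0],
  ],
)

```text
clock: 10.63
tool_pos: [0.4783, -0.0344, 0.1786]
eef_rot: [-0.124, 0.696, 0.124, 0.696]
contact_force: [-1.0, -0.1, -3.2]
opening: 0.133
```

drive_tool(
  deltas=[
    [[0,0,0],[0.1,0,0],0],
    [[0,0,0],[0,0,0],0],
  ],
)

```text
clock: 10.8
tool_pos: [0.4782, -0.0344, 0.1776]
eef_rot: [-0.124, 0.696, 0.124, 0.696]
contact_force: [-0.0, 1.0, -3.5]
opening: 0.13
```

drive_tool(
  deltas=[
    [[0,0,0],[0.1,0,0],0],
    [[0,0,0],[0,0,0],0],
  ],
)

```text
clock: 10.97
tool_pos: [0.4782, -0.0344, 0.1766]
eef_rot: [-0.124, 0.696, 0.124, 0.696]
contact_force: [0.3, -0.1, -3.9]
opening: 0.135
```

drive_tool(
  deltas=[
    [[0,0,0],[0.1,0,0],0],
    [[0,0,0],[0,0,0],0],
  ],
)

```text
clock: 11.13
tool_pos: [0.4782, -0.0345, 0.1755]
eef_rot: [-0.124, 0.696, 0.124, 0.696]
contact_force: [-0.2, 0.1, -2.6]
opening: 0.134
```

drive_tool(
  deltas=[
    [[0,0,0],[0.1,0,0],0],
    [[0,0,0],[0,0,0],0],
  ],
)

```text
clock: 11.3
tool_pos: [0.4781, -0.0346, 0.1745]
eef_rot: [-0.124, 0.696, 0.124, 0.696]
contact_force: [-0.7, -0.9, -3.4]
opening: 0.135
```

drive_tool(
  deltas=[
    [[0,0,0],[0.1,0,0],0],
    [[0,0,0],[0,0,0],0],
  ],
)

```text
clock: 11.47
tool_pos: [0.4781, -0.0347, 0.1735]
eef_rot: [-0.124, 0.696, 0.123, 0.696]
contact_force: [0.1, -0.8, -3.2]
opening: 0.134
```

drive_tool(
  deltas=[
    [[0,0,0],[0.05,0,0],0],
    [[0,0,0],[0,0,0],0],
  ],
)

```text
clock: 11.63
tool_pos: [0.4781, -0.0347, 0.1731]
eef_rot: [-0.124, 0.696, 0.123, 0.696]
contact_force: [-1.2, -1.2, -2.4]
opening: 0.131
```

drive_tool(
  deltas=[
    [[0,0,0],[0.05,0,0],0],
    [[0,0,0],[0,0,0],0],
  ],
)

```text
clock: 11.8
tool_pos: [0.478, -0.0347, 0.1726]
eef_rot: [-0.124, 0.696, 0.123, 0.696]
contact_force: [-1.7, -2.2, -2.8]
opening: 0.135
```

drive_tool(
  deltas=[
    [[0,0,0],[0.05,0,0],0],
    [[0,0,0],[0,0,0],0],
  ],
)

```text
clock: 11.97
tool_pos: [0.478, -0.0347, 0.1721]
eef_rot: [-0.124, 0.696, 0.123, 0.696]
contact_force: [-1.0, -2.3, -2.7]
opening: 0.13
```

drive_tool(
  deltas=[
    [[0,0,0],[0,-0.04,-0.04],0],
    [[0,0,0],[0,0,0],0],
  ],
)

```text
clock: 12.13
tool_pos: [0.478, -0.0348, 0.1721]
eef_rot: [-0.124, 0.696, 0.124, 0.696]
contact_force: [-2.0, -2.0, -4.0]
opening: 0.133
```

drive_tool(
  deltas=[
    [[0,0,0],[0.05,0,0],0],
    [[0,0,0],[0,0,0],0],
  ],
)

```text
clock: 12.3
tool_pos: [0.4779, -0.0349, 0.1717]
eef_rot: [-0.124, 0.696, 0.124, 0.696]
contact_force: [-2.0, -0.9, -2.8]
opening: 0.136
```

drive_tool(
  deltas=[
    [[0,0,0],[0.05,0,0],0],
    [[0,0,0],[0,0,0],0],
  ],
)

```text
clock: 12.47
tool_pos: [0.4779, -0.0349, 0.1714]
eef_rot: [-0.124, 0.696, 0.124, 0.696]
contact_force: [-2.4, -1.4, 2.6]
opening: 0.132
```

drive_tool(
  deltas=[
    [[0,0,0],[0,-0.01,-0.05],0],
    [[0,0,0],[0,0,0],0],
    [[0,0,0],[0,0,0],0],
  ],
)

```text
clock: 12.72
tool_pos: [0.4779, -0.035, 0.1714]
eef_rot: [-0.124, 0.696, 0.124, 0.696]
contact_force: [-3.4, -0.5, 2.9]
opening: 0.133
```

drive_tool(
  deltas=[
    [[0,0,0],[0.03,0,0],0],
    [[0,0,0],[0,0,0],0],
  ],
)

```text
clock: 12.88
tool_pos: [0.4779, -0.035, 0.1713]
eef_rot: [-0.124, 0.696, 0.124, 0.696]
contact_force: [-3.8, -1.2, 5.7]
opening: 0.132
```

```bash
python3 st.py
```

```text
12.88 pos [ 0.4779 -0.035   0.1713] yaw 20.15 xaxis [ 8.e-04  2.e-04 -1.e+00] F [-3.84 -1.24  5.74] M [-0.106  0.748 -0.069] to target, tool cm [0.   0.04 0.03]
```

drive_tool(
  deltas=[
    [[0,0,0],[0,0,-0.05],0],
    [[0,0,0],[0,0,0],0],
    [[0,0,0],[0,0,0],0],
  ],
)

```text
clock: 13.13
tool_pos: [0.4778, -0.035, 0.1713]
eef_rot: [-0.124, 0.696, 0.124, 0.697]
contact_force: [-2.1, -0.7, 5.6]
opening: 0.132
```

drive_tool(
  deltas=[
    [[0,0,0],[0,0,0],0],
    [[0,0,0],[0,0,0],0],
    [[0,0,0],[0,0,0],0],
  ],
)

```text
clock: 13.38
tool_pos: [0.4778, -0.035, 0.1713]
eef_rot: [-0.124, 0.696, 0.124, 0.697]
contact_force: [-1.9, -0.1, 5.9]
opening: 0.139
```

drive_tool(
  deltas=[
    [[0,0,0],[0,0,-0.05],0],
    [[0,0,0],[0,0,0],0],
    [[0,0,0],[0,0,0],0],
  ],
)

```text
clock: 13.63
tool_pos: [0.4778, -0.035, 0.1713]
eef_rot: [-0.124, 0.695, 0.124, 0.697]
contact_force: [-1.4, -0.5, 5.7]
opening: 0.135
```

```bash
python3 st.py
```

```text
13.63 pos [ 0.4778 -0.035   0.1713] yaw 20.16 xaxis [ 2.3e-03  8.0e-04 -1.0e+00] F [-1.4  -0.45  5.66] M [ 0.041  0.252 -0.08 ] to target, tool cm [0.   0.04 0.04]
```

drive_tool(
  deltas=[
    [[0,0,0],[0.03,0,-0.04],0],
    [[0,0,0],[0,0,0],0],
    [[0,0,0],[0,0,0],0],
  ],
)

```text
clock: 13.88
tool_pos: [0.4777, -0.035, 0.1713]
eef_rot: [-0.124, 0.695, 0.124, 0.697]
contact_force: [-0.7, -0.8, 7.8]
opening: 0.132
```

drive_tool(
  deltas=[
    [[0,0,0],[0.02,0,0],0],
    [[0,0,0],[0,0,0],0],
    [[0,0,0],[0,0,0],0],
  ],
)

```text
clock: 14.13
tool_pos: [0.4777, -0.035, 0.1712]
eef_rot: [-0.124, 0.695, 0.124, 0.697]
contact_force: [-1.6, -0.6, 9.3]
opening: 0.133
```

```bash
python3 st.py
```

```text
14.13 pos [ 0.4777 -0.035   0.1712] yaw 20.16 xaxis [ 3.3e-03  8.0e-04 -1.0e+00] F [-1.61 -0.62  9.27] M [ 0.067  0.385 -0.041] to target, tool cm [0.   0.04 0.04]
```

drive_tool(
  deltas=[
    [[0,0,0],[0.02,0,-0.02],0],
    [[0,0,0],[0,0,0],0],
    [[0,0,0],[0,0,0],0],
  ],
)

```text
clock: 14.38
tool_pos: [0.4777, -0.035, 0.1712]
eef_rot: [-0.124, 0.695, 0.124, 0.698]
contact_force: [-0.8, 0.2, 11.2]
opening: 0.134
```

drive_tool(
  deltas=[
    [[0,0,0],[0.02,0,0],0],
    [[0,0,0],[0,0,0],0],
    [[0,0,0],[0,0,0],0],
    [[0,0,0],[0,0,0],0],
    [[0,0,0],[0,0,0],0],
    [[0,0,0],[0,0,0],0],
    [[0,0,0],[0,0,0],0],
  ],
)

```text
clock: 14.97
tool_pos: [0.4777, -0.0351, 0.1712]
eef_rot: [-0.124, 0.695, 0.124, 0.698]
contact_force: [-2.3, -0.1, 12.8]
opening: 0.137
```

```bash
python3 st.py
python3 - <<'E'
from st import *
s=r.snapshot("side"); S=r.get_state(); x,y,z=S["tool_pos"]; st()
for c in("blue","red"):
  for b in blobs(mask(s,c)):
    if b[1][4]<700 and b[0][1]<300: print(c,b[0],b[1])
print("bar pred",proj(s,(x,y,z+.005)),"collar",proj(s,(x,y,.151)))
cv2.imwrite("pics/c4.png",cv2.resize(s["color"][170:270,270:370],None,fx=5,fy=5,interpolation=cv2.INTER_CUBIC)[:,:,::-1])
E
```

```text
14.97 pos [ 0.4777 -0.0351  0.1712] yaw 20.17 xaxis [ 3.9e-03  8.0e-04 -1.0e+00] F [-2.32 -0.06 12.83] M [ 0.09   0.481 -0.034] to target, tool cm [0.   0.04 0.04]
15.02 pos [ 0.4777 -0.035   0.1712] yaw 20.17 xaxis [ 3.9e-03  8.0e-04 -1.0e+00] F [-1.58  0.85 13.13] M [ 0.039  0.471 -0.053] to target, tool cm [0.   0.04 0.04]
blue [303.2 224.2] [299, 220, 11, 9, 80]
red [546.4  98.2] [542, 95, 9, 10, 48]
red [319.6 242.1] [319, 240, 3, 5, 11]
bar pred [318.27320327 222.99021792] collar [318.26073979 231.60513937]
```

View pics/c4.png

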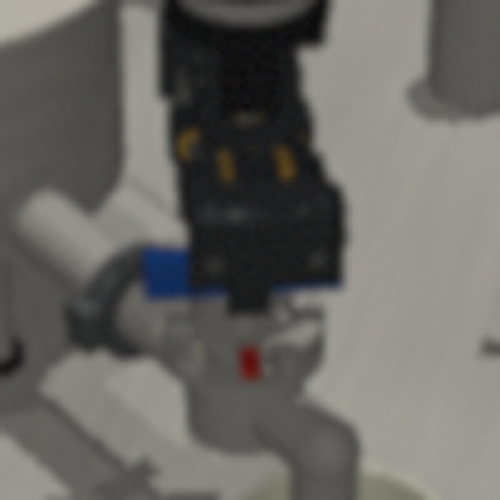

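The side view shows the red lug seated in the window (319,242), below the collar top, with the handle level. Foot depth is 47.8 mm and the net push was about 16 N, held over 0.5 s. Now easing off.

drive_tool(
  deltas=[
    [[0,0,0],[-0.03,0,0],0],
    [[0,0,0],[-0.03,0,0],0],
    [[0,0,0],[-0.03,0,0],0],
    [[0,0,0],[-0.03,0,0],0],
    [[0,0,0],[0,0,0],0],
    [[0,0,0],[0,0,0],0],
  ],
)

```text
clock: 15.52
tool_pos: [0.4775, -0.0351, 0.1712]
eef_rot: [-0.123, 0.695, 0.124, 0.697]
contact_force: [3.9, 1.7, -1.1]
opening: 0.132
```

```bash
python3 st.py
```

```text
15.52 pos [ 0.4775 -0.0351  0.1712] yaw 20.16 xaxis [ 0.0026  0.0014 -1.    ] F [ 3.89  1.75 -1.09] M [ 0.317 -0.693  0.043] to target, tool cm [0.   0.04 0.06]
```

drive_tool(
  deltas=[
    [[0,0,0],[0,0,0.05],0],
    [[0,0,0],[0,0,0.04],0],
    [[0,0,0],[0,0,0],0],
    [[0,0,0],[0,0,0],0],
  ],
)

```text
clock: 15.85
tool_pos: [0.4776, -0.0351, 0.1712]
eef_rot: [-0.124, 0.696, 0.124, 0.697]
contact_force: [4.6, 0.6, -2.2]
opening: 0.134
```

```bash
python3 st.py
```

```text
15.85 pos [ 0.4776 -0.0351  0.1712] yaw 20.16 xaxis [ 1.1e-03  7.0e-04 -1.0e+00] F [ 4.58  0.64 -2.22] M [ 0.41  -0.797 -0.001] to target, tool cm [0.   0.04 0.06]
```

drive_tool(
  deltas=[
    [[0,0,0],[0,0,0.04],0],
    [[0,0,0],[0,0,0],0],
    [[0,0,0],[0,0,0],0],
    [[0,0,0],[0,0,0],0],
  ],
)

```text
clock: 16.18
tool_pos: [0.4776, -0.0351, 0.1713]
eef_rot: [-0.124, 0.696, 0.124, 0.696]
contact_force: [3.1, 1.8, -0.7]
opening: 0.134
```

```bash
python3 st.py
```

```text
16.18 pos [ 0.4776 -0.0351  0.1713] yaw 20.15 xaxis [ 5.e-04  3.e-04 -1.e+00] F [ 3.07  1.77 -0.67] M [ 0.529 -0.777 -0.03 ] to target, tool cm [0.   0.04 0.06]
```

drive_tool(
  deltas=[
    [[0,0,0],[0,0.02,0.06],0],
    [[0,0,0],[0,0,0],0],
    [[0,0,0],[0,0,0],0],
    [[0,0,0],[0,0,0],0],
  ],
)

```text
clock: 16.52
tool_pos: [0.4776, -0.0351, 0.1712]
eef_rot: [-0.124, 0.696, 0.124, 0.696]
contact_force: [2.9, 2.0, 1.1]
opening: 0.133
```

```bash
python3 st.py
```

```text
16.52 pos [ 0.4776 -0.0351  0.1712] yaw 20.13 xaxis [-4.e-04 -3.e-04 -1.e+00] F [2.87 1.96 1.06] M [ 0.284 -0.494  0.037] to target, tool cm [-0.    0.04  0.05]
```

Rather than chase residual side load, I release briefly to see the unloaded command pose, then re-centre and regrip lightly.

drive_tool(
  deltas=[
    [[0,0,0],[0,0,0],1.6],
    [[0,0,0],[0,0,0],2.2],
    [[0,0,0],[0,0,0],2.2],
    [[0,0,0],[0,0,0],2.2],
    [[0,0,0],[0,0,0],2.2],
    [[0,0,0],[0,0,0],2.2],
  ],
  force=10,
)

```text
clock: 17.02
tool_pos: [0.4776, -0.035, 0.1711]
eef_rot: [-0.124, 0.696, 0.124, 0.696]
contact_force: [0.9, -0.2, -0.1]
opening: 0.247
```

```bash
python3 st.py
python3 - <<'E'
from st import *
s=r.snapshot("side"); st((.4776,-.0351))
for c in("blue","red"):
  for b in blobs(mask(s,c)):
    if b[1][4]<700 and b[0][1]<300: print(c,b[0],b[1])
E
```

```text
17.02 pos [ 0.4776 -0.035   0.1711] yaw 20.14 xaxis [-7.e-04 -1.e-04 -1.e+00] F [ 0.88 -0.23 -0.07] M [ 0.039 -0.001 -0.01 ] to target, tool cm [-0.    0.03  0.06]
17.07 pos [ 0.4777 -0.035   0.1711] yaw 20.14 xaxis [-4.e-04 -1.e-04 -1.e+00] F [-0.2  -0.75  0.09] M [ 0.033 -0.017 -0.027] to target, tool cm [ 0.   -0.01 -0.01]
blue [303.1 224.1] [299, 220, 10, 9, 77]
red [546.4  98.3] [542, 95, 9, 11, 54]
red [319.6 242.1] [319, 240, 3, 5, 11]
```

drive_tool(
  deltas=[
    [[0,0,0],[0,0,0],1.4],
    [[0,0,0],[0,0,0],1.0],
    [[0,0,0],[0,0,0],0.5],
    [[0,0,0],[0,0,0],0.5],
    [[0,0,0],[0,0,0],0.5],
  ],
  force=10,
)

```text
clock: 17.48
tool_pos: [0.4779, -0.0349, 0.1712]
eef_rot: [-0.124, 0.696, 0.124, 0.696]
contact_force: [-0.2, 0.0, 0.0]
opening: 0.135
```

drive_tool(
  deltas=[
    [[1,0,0],[0,0,0],0.5],
    [[2,0,0],[0,0,0],0.5],
    [[2,0,0],[0,0,0],0.5],
    [[2,0,0],[0,0,0],0.5],
    [[0,0,0],[0,0,0],0.5],
  ],
)

```text
clock: 17.9
tool_pos: [0.4779, -0.0349, 0.1713]
eef_rot: [-0.08, 0.703, 0.08, 0.703]
contact_force: [-0.4, -0.4, 1.8]
opening: 0.139
```

```bash
python3 st.py
```

```text
17.9 pos [ 0.4779 -0.0349  0.1713] yaw 13.0 xaxis [ 1.e-04 -2.e-04 -1.e+00] F [-0.41 -0.37  1.81] M [-0.027  0.055  0.067] to target, tool cm [-0.    0.04  0.02]
```

drive_tool(
  deltas=[
    [[2,0,0],[0,0,0],0.5],
    [[3,0,0],[0,0,0],0.5],
    [[3,0,0],[0,0,0],0.5],
    [[3,0,0],[0,0,0],0.5],
    [[3,0,0],[0,0,0],0.5],
    [[3,0,0],[0,0,0],0.5],
    [[2,0,0],[0,0,0],0.5],
    [[0,0,0],[0,0,0],0.5],
  ],
)

```text
clock: 18.57
tool_pos: [0.4778, -0.0348, 0.1712]
eef_rot: [0.037, 0.706, -0.037, 0.706]
contact_force: [-0.0, -0.0, 1.3]
opening: 0.135
```

```bash
python3 st.py
```

```text
18.57 pos [ 0.4778 -0.0348  0.1712] yaw -5.95 xaxis [-0. -0. -1.] F [-0.01 -0.03  1.33] M [-0.037  0.08   0.052] to target, tool cm [-0.    0.03  0.01]
```

drive_tool(
  deltas=[
    [[2,0,0],[0,0,0],0.5],
    [[3,0,0],[0,0,0],0.5],
    [[3,0,0],[0,0,0],0.5],
    [[3,0,0],[0,0,0],0.5],
    [[3,0,0],[0,0,0],0.5],
    [[3,0,0],[0,0,0],0.5],
    [[3,0,0],[0,0,0],0.5],
    [[3,0,0],[0,0,0],0.5],
    [[2,0,0],[0,0,0],0.5],
    [[1,0,0],[0,0,0],0.5],
    [[0,0,0],[0,0,0],0.5],
  ],
)

```text
clock: 19.48
tool_pos: [0.478, -0.0346, 0.1712]
eef_rot: [0.194, 0.68, -0.194, 0.68]
contact_force: [0.2, 1.0, 2.5]
opening: 0.136
```

```bash
python3 st.py
```

```text
19.48 pos [ 0.478  -0.0346  0.1712] yaw -31.87 xaxis [ 2.e-04  3.e-04 -1.e+00] F [0.19 1.01 2.51] M [0.163 0.054 0.169] to target, tool cm [ 0.    0.01 -0.  ]
```

drive_tool(
  deltas=[
    [[0,0,0],[-0.02,0,0],0.5],
    [[1,0,0],[0,0,0],0.5],
    [[1,0,0],[0,0,0],0.5],
    [[0,0,0],[0,0,0],0.5],
  ],
)

```text
clock: 19.82
tool_pos: [0.4779, -0.0347, 0.1713]
eef_rot: [0.206, 0.676, -0.206, 0.676]
contact_force: [-0.8, 1.6, -1.3]
opening: 0.138
```

```bash
python3 st.py
```

```text
19.82 pos [ 0.4779 -0.0347  0.1713] yaw -33.92 xaxis [ 1.e-04  4.e-04 -1.e+00] F [-0.79  1.62 -1.3 ] M [0.322 0.043 0.034] to target, tool cm [ 0.    0.02 -0.  ]
```

drive_tool(
  deltas=[
    [[1,0,0],[0,0,0],0.5],
    [[1,0,0],[0,0,0],0.5],
    [[0,0,0],[0,0,0],0.5],
  ],
)

```text
clock: 20.07
tool_pos: [0.4779, -0.0347, 0.1713]
eef_rot: [0.218, 0.673, -0.218, 0.673]
contact_force: [-0.6, 1.1, -1.0]
opening: 0.133
```

```bash
python3 st.py
```

```text
20.07 pos [ 0.4779 -0.0347  0.1713] yaw -35.93 xaxis [ 1.e-04  3.e-04 -1.e+00] F [-0.62  1.1  -1.01] M [ 0.424 -0.071  0.079] to target, tool cm [ 0.    0.02 -0.01]
```

drive_tool(
  deltas=[
    [[1,0,0],[0,0,0],0.5],
    [[1,0,0],[0,0,0],0.5],
    [[0,0,0],[0,0,0],0.5],
  ],
)

```text
clock: 20.32
tool_pos: [0.4779, -0.0347, 0.1714]
eef_rot: [0.23, 0.669, -0.23, 0.669]
contact_force: [0.6, 1.8, -0.6]
opening: 0.135
```

```bash
python3 st.py
```

```text
20.32 pos [ 0.4779 -0.0347  0.1714] yaw -37.92 xaxis [ 1.e-04  2.e-04 -1.e+00] F [ 0.58  1.8  -0.56] M [ 0.468 -0.061  0.031] to target, tool cm [ 0.    0.02 -0.01]
```

drive_tool(
  deltas=[
    [[1,0,0],[0,0,0],0.5],
    [[0,0,0],[0,0,0],0.5],
  ],
)

```text
clock: 20.48
tool_pos: [0.4779, -0.0347, 0.1714]
eef_rot: [0.236, 0.667, -0.235, 0.667]
contact_force: [-0.3, 3.4, -2.3]
opening: 0.135
```

```bash
python3 st.py
```

```text
20.48 pos [ 0.4779 -0.0347  0.1714] yaw -38.9 xaxis [ 0.e+00  3.e-04 -1.e+00] F [-0.31  3.35 -2.27] M [ 0.514 -0.033  0.101] to target, tool cm [ 0.    0.02 -0.  ]
```

drive_tool(
  deltas=[
    [[0,0,0],[0.01,0.04,-0.03],0.5],
    [[1,0,0],[0,0,0],0.5],
    [[0,0,0],[0,0,0],0.5],
  ],
)

```text
clock: 20.73
tool_pos: [0.4778, -0.0346, 0.1714]
eef_rot: [0.241, 0.665, -0.241, 0.665]
contact_force: [-0.2, 1.4, 0.4]
opening: 0.138
```

```bash
python3 st.py
```

```text
20.73 pos [ 0.4778 -0.0346  0.1714] yaw -39.9 xaxis [-1.e-04 -2.e-04 -1.e+00] F [-0.19  1.35  0.35] M [ 0.253 -0.017  0.241] to target, tool cm [-0.    0.01  0.01]
```

drive_tool(
  deltas=[
    [[1,0,0],[0,0,0],0.5],
    [[0,0,0],[0,0,0],0.5],
  ],
)

```text
clock: 20.9
tool_pos: [0.4778, -0.0345, 0.1713]
eef_rot: [0.247, 0.663, -0.247, 0.663]
contact_force: [-0.3, 0.3, 0.6]
opening: 0.135
```

```bash
python3 st.py
```

```text
20.9 pos [ 0.4778 -0.0345  0.1713] yaw -40.9 xaxis [-0.e+00 -2.e-04 -1.e+00] F [-0.31  0.28  0.56] M [0.238 0.028 0.188] to target, tool cm [-0.    0.01  0.01]
```

drive_tool(
  deltas=[
    [[1,0,0],[0,0,0],0.5],
    [[0,0,0],[0,0,0],0.5],
  ],
)

```text
clock: 21.07
tool_pos: [0.4779, -0.0346, 0.1714]
eef_rot: [0.253, 0.66, -0.253, 0.66]
contact_force: [-0.5, -0.5, -0.0]
opening: 0.138
```

```bash
python3 st.py
python3 - <<'E'
from st import *
s=r.snapshot("side"); st()
for c in("blue","red"):
  for b in blobs(mask(s,c),2):
    if b[1][4]<700 and b[0][1]<300: print(c,b[0],b[1])
for a in(40,45,48,50,55,110): print(a,proj(s,(.4778+.035*np.cos(np.radians(a)),-.0346+.035*np.sin(np.radians(a)),.0872+.055)))
E
```

```text
21.07 pos [ 0.4779 -0.0346  0.1714] yaw -41.92 xaxis [ 1.e-04 -2.e-04 -1.e+00] F [-0.53 -0.46 -0.02] M [ 0.174 -0.015  0.281] to target, tool cm [-0.    0.01  0.  ]
21.12 pos [ 0.4779 -0.0346  0.1713] yaw -41.88 xaxis [ 0.e+00 -2.e-04 -1.e+00] F [0.38 0.17 0.06] M [0.142 0.059 0.269] to target, tool cm [-0.    0.01  0.01]
blue [283.5 105.1] [263, 89, 37, 30, 687]
blue [307.6 216.8] [307, 215, 2, 5, 9]
blue [324.4 227.3] [318, 219, 14, 18, 145]
red [536.5  95. ] [536, 94, 2, 3, 4]
red [545.7  99.1] [541, 95, 10, 12, 73]
red [308.6 239.3] [306, 237, 6, 5, 18]
40 [305.03347338 238.40568679]
45 [305.61944769 239.07186618]
48 [306.01882635 239.45668876]
50 [306.30437429 239.70633347]
55 [307.08331889 240.30390813]
110 [319.72291752 243.30773484]
```

The open stop is felt: Mz climbs from about 0.05 to 0.28 Nm over yaw -39 to -42, and the red lug at (308,239) agrees. I swing back towards closed.

drive_tool(
  deltas=[
    [[-2,0,0],[0,0,0],0.5],
    [[-3,0,0],[0,0,0],0.5],
    [[-3,0,0],[0,0,0],0.5],
    [[-3,0,0],[0,0,0],0.5],
    [[-3,0,0],[0,0,0],0.5],
    [[-3,0,0],[0,0,0],0.5],
    [[-3,0,0],[0,0,0],0.5],
    [[-2,0,0],[0,0,0],0.5],
    [[0,0,0],[0,0,0],0.5],
  ],
)

```text
clock: 21.87
tool_pos: [0.4779, -0.0347, 0.1713]
eef_rot: [0.122, 0.697, -0.122, 0.697]
contact_force: [0.1, 0.4, -1.0]
opening: 0.136
```

```bash
python3 st.py
```

```text
21.87 pos [ 0.4779 -0.0347  0.1713] yaw -19.82 xaxis [ 0.e+00  1.e-04 -1.e+00] F [ 0.09  0.4  -0.98] M [ 0.046 -0.065  0.014] to target, tool cm [0.   0.03 0.  ]
```

drive_tool(
  deltas=[
    [[-2,0,0],[0,0,0],0.5],
    [[-3,0,0],[0,0,0],0.5],
    [[-3,0,0],[0,0,0],0.5],
    [[-3,0,0],[0,0,0],0.5],
    [[-3,0,0],[0,0,0],0.5],
    [[-3,0,0],[0,0,0],0.5],
    [[-3,0,0],[0,0,0],0.5],
    [[-2,0,0],[0,0,0],0.5],
    [[0,0,0],[0,0,0],0.5],
  ],
)

```text
clock: 22.62
tool_pos: [0.4779, -0.0348, 0.1713]
eef_rot: [-0.014, 0.707, 0.013, 0.707]
contact_force: [-0.2, -0.3, -0.0]
opening: 0.137
```

```bash
python3 st.py
```

```text
22.62 pos [ 0.4779 -0.0348  0.1713] yaw 2.19 xaxis [-1.e-04 -3.e-04 -1.e+00] F [-0.2  -0.27 -0.02] M [-0.079 -0.048  0.028] to target, tool cm [-0.    0.03  0.02]
```

drive_tool(
  deltas=[
    [[-2,0,0],[0,0,0],0.5],
    [[-3,0,0],[0,0,0],0.5],
    [[-3,0,0],[0,0,0],0.5],
    [[-3,0,0],[0,0,0],0.5],
    [[-3,0,0],[0,0,0],0.5],
    [[-3,0,0],[0,0,0],0.5],
    [[-3,0,0],[0,0,0],0.5],
    [[-2,0,0],[0,0,0],0.5],
    [[0,0,0],[0,0,0],0.5],
  ],
)

```text
clock: 23.37
tool_pos: [0.4779, -0.0349, 0.1713]
eef_rot: [-0.148, 0.691, 0.148, 0.691]
contact_force: [-0.7, -1.4, 0.7]
opening: 0.137
```

```bash
python3 st.py
```

```text
23.37 pos [ 0.4779 -0.0349  0.1713] yaw 24.2 xaxis [ 0.e+00 -4.e-04 -1.e+00] F [-0.66 -1.39  0.71] M [-0.314 -0.099 -0.035] to target, tool cm [-0.    0.03  0.02]
```

drive_tool(
  deltas=[
    [[-1,0,0],[0,0,0],0.5],
    [[-1,0,0],[0,0,0],0.5],
    [[0,0,0],[0,0,0],0.5],
  ],
)

```text
clock: 23.62
tool_pos: [0.4779, -0.0348, 0.1713]
eef_rot: [-0.16, 0.689, 0.16, 0.689]
contact_force: [1.4, -3.7, 0.1]
opening: 0.135
```

```bash
python3 st.py
```

```text
23.62 pos [ 0.4779 -0.0348  0.1713] yaw 26.17 xaxis [ 0.e+00 -5.e-04 -1.e+00] F [ 1.42 -3.65  0.13] M [-0.511 -0.119 -0.029] to target, tool cm [-0.    0.03  0.02]
```

drive_tool(
  deltas=[
    [[-1,0,0],[0,0,0],0.5],
    [[-1,0,0],[0,0,0],0.5],
    [[0,0,0],[0,0,0],0.5],
  ],
)

```text
clock: 23.87
tool_pos: [0.4779, -0.0348, 0.1713]
eef_rot: [-0.172, 0.686, 0.172, 0.686]
contact_force: [0.4, -2.9, -0.5]
opening: 0.131
```

```bash
python3 st.py
```

```text
23.87 pos [ 0.4779 -0.0348  0.1713] yaw 28.19 xaxis [-0.e+00 -4.e-04 -1.e+00] F [ 0.36 -2.92 -0.5 ] M [-0.649 -0.188 -0.048] to target, tool cm [-0.    0.02  0.02]
```

drive_tool(
  deltas=[
    [[0,0,0],[0,-0.06,-0.03],0.5],
    [[-1,0,0],[0,0,0],0.5],
    [[0,0,0],[0,0,0],0.5],
  ],
)

```text
clock: 24.12
tool_pos: [0.4779, -0.0349, 0.1713]
eef_rot: [-0.178, 0.684, 0.178, 0.684]
contact_force: [0.9, -2.2, -0.2]
opening: 0.133
```

```bash
python3 st.py
```

```text
24.12 pos [ 0.4779 -0.0349  0.1713] yaw 29.21 xaxis [ 1.e-04  3.e-04 -1.e+00] F [ 0.86 -2.19 -0.23] M [-0.392 -0.127 -0.079] to target, tool cm [0.   0.03 0.02]
```

drive_tool(
  deltas=[
    [[-1,0,0],[0,0,0],0.5],
    [[0,0,0],[0,0,0],0.5],
  ],
)

```text
clock: 24.28
tool_pos: [0.4779, -0.0349, 0.1713]
eef_rot: [-0.184, 0.683, 0.184, 0.683]
contact_force: [0.6, -0.9, -0.0]
opening: 0.135
```

```bash
python3 st.py
```

```text
24.28 pos [ 0.4779 -0.0349  0.1713] yaw 30.22 xaxis [ 0.e+00  3.e-04 -1.e+00] F [ 0.64 -0.87 -0.02] M [-0.356 -0.097 -0.035] to target, tool cm [0.   0.03 0.03]
```

drive_tool(
  deltas=[
    [[-1,0,0],[0,0,0],0.5],
    [[0,0,0],[0,0,0],0.5],
  ],
)

```text
clock: 24.45
tool_pos: [0.4779, -0.0349, 0.1713]
eef_rot: [-0.19, 0.681, 0.19, 0.681]
contact_force: [1.4, -1.6, 0.0]
opening: 0.136
```

```bash
python3 st.py
```

```text
24.45 pos [ 0.4779 -0.0349  0.1713] yaw 31.21 xaxis [ 0.e+00  3.e-04 -1.e+00] F [ 1.43 -1.6   0.05] M [-0.288 -0.114 -0.05 ] to target, tool cm [0.   0.03 0.03]
```

drive_tool(
  deltas=[
    [[-1,0,0],[0,0,0],0.5],
    [[0,0,0],[0,0,0],0.5],
  ],
)

```text
clock: 24.62
tool_pos: [0.4779, -0.0349, 0.1713]
eef_rot: [-0.196, 0.679, 0.196, 0.679]
contact_force: [1.6, -1.2, 0.1]
opening: 0.136
```

```bash
python3 st.py
```

```text
24.62 pos [ 0.4779 -0.0349  0.1713] yaw 32.19 xaxis [ 1.e-04  5.e-04 -1.e+00] F [ 1.59 -1.15  0.1 ] M [-0.176 -0.151 -0.224] to target, tool cm [0.   0.03 0.02]
```

drive_tool(
  deltas=[
    [[-1,0,0],[0,0,0],0.5],
    [[0,0,0],[0,0,0],0.5],
  ],
)

```text
clock: 24.78
tool_pos: [0.4779, -0.0349, 0.1713]
eef_rot: [-0.202, 0.678, 0.202, 0.678]
contact_force: [1.5, 0.6, 0.4]
opening: 0.14
```

```bash
python3 st.py
python3 - <<'E'
from st import *
s=r.snapshot("side"); st()
for b in blobs(mask(s,"red"),2):
    if b[0][1]<300 and b[0][0]<400: print(b[0],b[1])
for a in(110,115,120,125): print(a,proj(s,(.4778+.035*np.cos(np.radians(a)),-.0346+.035*np.sin(np.radians(a)),.0872+.055)))
E
```

```text
24.78 pos [ 0.4779 -0.0349  0.1713] yaw 33.19 xaxis [ 0.e+00  4.e-04 -1.e+00] F [1.47 0.64 0.36] M [-0.039 -0.132 -0.226] to target, tool cm [0.   0.03 0.03]
24.83 pos [ 0.4779 -0.0348  0.1713] yaw 33.15 xaxis [ 1.e-04  5.e-04 -1.e+00] F [ 0.59 -0.72 -0.18] M [-0.002 -0.118 -0.197] to target, tool cm [0.   0.03 0.02]
[322. 242.] [320, 240, 5, 5, 15]
110 [319.72291752 243.30773484]
115 [321.00059354 243.19524551]
120 [322.25541185 243.01651661]
125 [323.47722633 242.77309273]
```

The closed stop is felt at yaw 32-33 (Mz -0.22), about 72° from where the open stop was felt, and the lug sits where about 119-120° predicts. Now I let go and withdraw.

drive_tool(
  deltas=[
    [[0,0,0],[0,0,0],1.5],
    [[0,0,0],[0,0,0],2],
    [[0,0,0],[0,0,0],3],
    [[0,0,0],[0,0,0],4],
    [[0,0,0],[0,0,0],4],
    [[0,0,0],[0,0,0],4],
    [[0,0,0],[0,0,0],4],
    [[0,0,0],[-0.5,0,0],4],
    [[0,0,0],[-1,0,0],4],
    [[0,0,0],[-2,0,0],4],
    [[0,0,0],[-2,0,0],4],
    [[0,0,0],[-2,0,0],4],
  ],
)

```text
clock: 25.83
tool_pos: [0.4776, -0.0349, 0.2474]
eef_rot: [-0.202, 0.678, 0.202, 0.678]
contact_force: [-0.8, 0.5, 0.5]
opening: 0.453
```

drive_tool(
  deltas=[
    [[0,0,0],[-2,0,0],4],
    [[0,0,0],[-2,0,0],4],
    [[0,0,0],[-1,3,0],4],
    [[0,0,0],[-1,4,0],4],
    [[0,0,0],[0,4,0],4],
    [[0,0,0],[0,4,0],4],
    [[0,0,0],[0,4,0],4],
    [[0,0,0],[0,3,0],4],
    [[0,0,0],[0,2,0],4],
    [[0,0,0],[0,1,0],4],
    [[0,0,0],[0,0,0],4],
    [[0,0,0],[0,0,0],4],
  ],
)

```text
clock: 26.83
tool_pos: [0.3411, 0.1742, 0.3066]
eef_rot: [-0.202, 0.677, 0.202, 0.678]
contact_force: [-0.5, 0.5, 0.4]
opening: 0.458
```

Run:
```python
from st import *
t=r.snapshot("top"); s=r.snapshot("side"); st()
for n,p in(("t",t),("s",s)):
  for c in("blue","red"):
    for b in blobs(mask(p,c),3):
      if b[0][1]<300 and 250<b[0][0]<400: print(n,c,b[0],b[1])
a=t["color"][190:280,255:345];b=s["color"][180:270,275:365]
cv2.imwrite("pics/c5.png",cv2.resize(np.hstack([a,b]),None,fx=4.4,fy=4.4,interpolation=cv2.INTER_CUBIC)[:,:,::-1])
for a in (110,115,120,125): print(a,proj(t,(.4778+.033*np.cos(np.radians(a)),-.0346+.033*np.sin(np.radians(a)),.1452)))
```

```text
26.93 pos [0.3417 0.1733 0.3063] yaw 33.05 xaxis [ 1.e-04 -6.e-04 -1.e+00] F [-0.39 -0.31 -0.11] M [ 0.083  0.02  -0.014] to target, tool cm [ 1.000e-02 -2.485e+01  9.000e-02]
t blue [295.3 233.3] [284, 216, 24, 36, 200]
t red [285.9 241.3] [283, 239, 7, 6, 22]
s blue [300.4 104.6] [263, 89, 73, 32, 1617]
s blue [317.6 223.1] [299, 216, 38, 15, 329]
s red [321.9 241.9] [320, 240, 5, 5, 18]
110 [282.75817824 240.61907128]
115 [283.20341361 241.69020771]
120 [283.74226394 242.71886762]
125 [284.37069602 243.69711001]
```

View pics/c5.png

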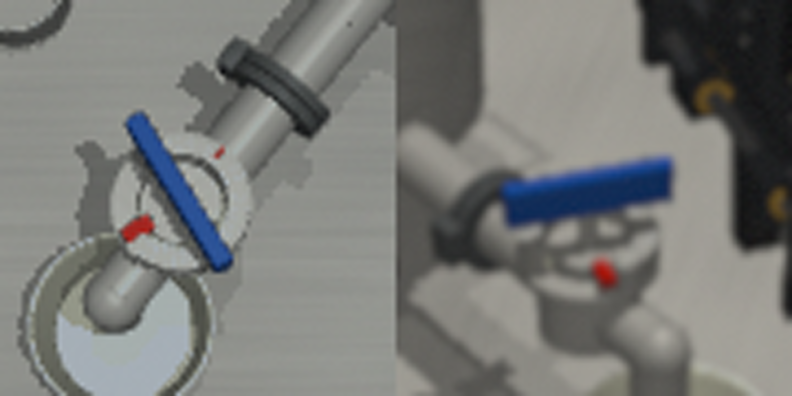

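The plug is seated and upright. Its lug is at (286,241) in the top view and (322,242) in the side view, against the closed stop. The bar yaw is about 30°, as expected, and the gripper is clear.

```bash
python3 -c "
from plant import r
print(r.finish_job())"
```

```text
the job is handed in; nothing more can be done
None
```

The plug is back in the draw-off cock: seated, checked for free rocking, left closed and released. I handed the job in at about 27 s of the 67 s allowed; it reports no verdict.

- **Fitting:** I took the plug from the pan by its T-handle and lowered it about 10° short of the closed stop, with the lug dropping into the window. I pressed it home with about 16 N net for just over 0.5 s. The foot came to rest about 48 mm below the top face, so the sleeve is well worn.
- **Rocking check:** I eased off, regripped at 10 N, and swung the handle to the open stop and back to the closed stop. Both stops were felt as a twist of about 0.2 to 0.28 Nm, about 72° apart against the 70° given. The slight excess probably comes from small slip in the light grip.
- **Last checks:** Both camera views show the plug upright, its handle at about 30° (the expected closed angle is 30°) and the lug near its closed place. I saw no disturbance of the other things, but I did not measure their positions. The gripper is well clear and touches nothing.
- **Where readings disagreed:**
  - Side forces of up to about 5 N appeared while seating and turning, and I corrected for them.
  - The cock-to-tank distance read 297 mm instead of 310 mm, so I relied on the felt stops for the angles.
  - The lug in the side view sat about 1 px from its prediction, and in the final top view about 2 px, roughly what the calibration allows.

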